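# Square up the swinging fence of a meter-assembly jig

### The arm

A 6-joint arm with a two-finger parallel gripper is mounted at the origin on the work surface. World frame = base frame: x ahead of the robot, y to its left, z up, the work surface at z = 0. Lengths are in m, angles in degrees, forces in N, time in s.
With the tool pointing down it reaches from about 0.3 to 0.75 m from the base axis. Payload 8.5 kg.
Tool frame: the origin (TCP) lies at the very end of the fingers, on their centre line; the grasp point (between the pads) lies 19 mm behind it (env.hold_point_z is the distance from the TCP to the grasp point, in m); z points along the fingers, y is the line along which they close (so a half turn about z gives the same grasp; the last joint's range is limited). The gripper opens to 85 mm and grips with 20 to 120 N. Pads are 22 mm wide; open, the fingers measure 114 mm over their backs; the gripper's body (76 mm by 85 mm) begins 54 mm behind the grasp point. The pads swing forward as they close: fully open they stand 13 mm farther back than shut.
Start: joints at [59.169, 21.807, 74.336, -0, 83.858, -12.336], TCP at [0.174, 0.522, 0.231] pointing down, gripper open.
Joint ranges: [-178.18, 178.18], [-50.72, 133.34], [12.68, 142.11], [-81.47, 261.47], [9.98, 163.14], [-165.26, 165.26]. Speed limits (degrees/s): [136.94, 136.94, 180, 180, 180, 180].

### API

Orientations are given as a 3x3 rotation matrix whose columns are the frame's x, y, z axes.
In Python, from rig import env, optics gives the robot as it stands.
- The arm moves only by the shell command python3 -m jog 'ROWS' [OPENING] [FORCE]. ROWS is JSON, a list of rows, each an object with "linear": the shift along the tool's x, y, z in units of 40 mm (1.0 is 40 mm), a list of three; "roll": the turn about the tool's z in units of 5 degrees (1.0 is 5 degrees). A call has 1 to 12 rows; each row shifts and turns the commanded pose from where the row before left it, along the tool's axes as they then stand; what a row does not reach is not made up. A row lasts 1/12 s, in which the tool goes at most 41.7 mm and 7.16 degrees, less where a joint would pass 70% of its speed; a pose out of reach is approached as far as the arm can. A call is refused whole if a number of a shift passes 1 or a number of a turn 1, either way. A call with a gripper value outside its range is refused whole. OPENING is the opening, from -1 (shut) to 1 (fully open), set as the call begins (- or left out, the last holds). The fingers move at their own pace and stop on an object; FORCE is the grip in N (left out, the last holds). Time passes only in rows, so rows that do not move let the fingers close. It gives the time, the measured TCP pose, the force, the opening and the grip force at its end, in the units of the state.
- env.observe(): the state, without advancing time (a new reading comes with each control period).
- optics.get_image(name): name is "scene" or "top"; returns the picture (384x512x3 uint8, red, green, blue); there is no depth.
- optics.calibration(name): a dict with "fov_y" (degrees; the focal length in pixels is half the picture's height over the tangent of half this angle, whatever the lens; pixels are square), "cx", "cy" (the principal point, pixels), "T" (4x4, takes a point from camera to world coordinates). Camera axes: x right, y down, z forward; pixel columns grow to the right and rows downward; lengths in m; the calibration is good to about 2 mm. A picture is of the moment at which its call begins. calibration takes no time and is no camera call.
- env.close_job(): hands the job in; it is judged then, once.
The state is a dict: "time_s": time; "q": joint angles; "qvel": joint speeds; "joint_efforts": joint torques, N m; "position": TCP position; "tool_rot": TCP orientation; "ft_force": force on the tool from outside, world axes, zero at the start; "wrist_torque": the same for the moment, N m; "grip_width": finger opening in m; "gripper_force": force on a finger pad.
Only numpy, scipy, OpenCV 4.12 (cv2) and the standard library are available. Lean on these libraries where they do the work, as an engineer would, in place of code of your own. Each camera call takes 0.05 s, during which the arm holds its last target. There are 200 camera calls.

### The job

The swinging fence of the assembly jig has drifted out of square. Pick up the L-shaped square by its grip, lay it flat on the jig plate and press its outer corner fully home into the corner of the two fences, so that its long thin blade pushes the swinging fence out to a right angle and both of its outer faces touch the fences. Finish while still gripping the square and pressing it into the corner (do not let go: the fence springs back), and leave everything else on the bench where it is.

Things in the scene. Friction and masses are not known exactly. Their poses are not given: they have to be found in the camera images.
- jig: Fixed aluminium jig plate, 200 x 220 mm, 8 mm thick, flat on the bench. Origin: the inside corner where the two fence faces meet (when square), at bench level, so the plate's upper face is at z = +8 mm in this frame. The plate spans x -170..+30 and y -190..+30 mm. z is up. Its place and yaw vary.
- fixed_fence: Plain steel bar screwed to the jig plate along jig x: 166 mm long (jig x -170..-4), 20 mm wide, 18 mm high, so its top is 26 mm over the bench. Its working face is the jig plane y = 0, facing jig -y. Origin: at the jig's corner on the plate's upper face; axes parallel to the jig's. Friction takes several N: press towards it with about 10 N.
- swing_fence: Steel bar 20 mm wide, top 26 mm over the bench, on a vertical pivot. Origin: the pivot, at jig (+10, +10) mm, on the plate. Runs along its -y to 185 mm; working face is its plane x = -10 mm, facing -x. Square when its axes are parallel to the jig's (face then at jig x = 0). Starts with its free end swung 0.16-0.26 rad inward (to jig -x). Sprung: 2 to 3.5 N at 140 mm push it out.
- square: Loose L-shaped metal square, about 0.35 kg, flat on the bench. Origin: underside, below the centre of its grip post; z up. Stock (thick leg): x -60..+46, y +26..+50, 16 mm high; outer face y = +50 goes against the fixed fence. Blade (long thin leg): x +22..+50, y -100..+48, 10 mm high; outer edge x = +50 goes against the swinging fence. Home: axes parallel to the jig's.
- square_corner (a point): The outer corner of the square, on its underside, at (+50, +50) mm in the square's frame. Home: on the jig's corner, 8 mm over the bench.
- square_grip (a point): Top centre of the square's upright black grip post, 61 mm above the square's origin. The post is 36 mm along the square's x and 20 mm along its y; grip it from above, fingers closing along y, fingertips at least 28 mm above the underside so that they pass over the fences.
- straightedge: Bystander: straight steel bar 28 x 170 mm with the same kind of black post, not L-shaped. Origin under its centre. Leave it alone.
- meter: Bystander: meter with clear cover, 90 x 70 mm, 70 mm high. Origin under its centre.
- board_a: Bystander: green circuit board 70 x 50 mm, 16 mm high, at the far side of the bench. Origin under its centre.
- board_b: Bystander: the same kind of board, at the left of the jig. Origin under its centre.
- cup: Bystander: clear cup, 64 mm across, 50 mm high. Origin under its centre.
- driver: Bystander: screwdriver 170 mm long, lying on the bench. Origin under it.
There are look-alikes about, which are no part of the job. What is shaped like the square but purple is not meant.

How it is judged:
By the outcome, as a careful person would: the job done as asked, in the order asked, and still so for the second after the job is handed in, while the arm keeps its last pose, push and grip.
It also fails if it takes over 45 s, if anything falls off the work surface, if the arm or the gripper's body presses on something with over 40 N, if the wrist force passes 120 N, or if a joint passes its speed limit or range.

## Working session

There is one attempt and no reset: what is moved stays moved. The work goes in short steps, Python scripts to look and compute and a shell command to move; the robot and the scene stay as the last step left them, time stands still between calls to the robot, and variables do not carry over. Pictures are saved under pics/ and viewed, at most 10 in all, crops included, and the job is handed in when it is done.

```bash
mkdir -p pics; ls; python3 - <<'E'
from rig import env, optics
import cv2
for n in("scene","top"):
    im=optics.get_image(n); cv2.imwrite(f"pics/{n}0.png",im[:,:,::-1]); print(n,optics.calibration(n))
s=env.observe();print(s['time_s'],s['position'],s['tool_rot'],s['ft_force'],s['grip_width'],env.hold_point_z)
E
```

```text
pics
scene {'fov_y': 53.48926885853339, 'cx': 253.69960060519236, 'cy': 192.31999980034468, 'T': array([[-0.52301555,  0.58408818, -0.62072194,  1.30653272],
       [ 0.85215389,  0.37285851, -0.36716519,  0.40852511],
       [ 0.01698461, -0.72098372, -0.69274381,  0.90422294],
       [ 0.        ,  0.        ,  0.        ,  1.        ]])}
top {'fov_y': 52.006851593549804, 'cx': 256.7863753334604, 'cy': 190.59209643388985, 'T': array([[ 0.07706375, -0.97626618,  0.20239944,  0.31244243],
       [-0.99701993, -0.07474041,  0.01910855, -0.06353146],
       [-0.00352761, -0.20326885, -0.97911661,  1.15637132],
       [ 0.        ,  0.        ,  0.        ,  1.        ]])}
0.1 [0.17433792 0.52135559 0.23079571] [[-9.48334891e-01  3.17270394e-01 -6.57683383e-04]
 [ 3.17270953e-01  9.48334305e-01 -1.08970670e-03]
 [ 2.77972042e-04 -1.24207072e-03 -9.99999190e-01]] [ 0.26931261  0.24611623 -0.68185008] 0.08521825098783502 0.0187
```

View pics/top0.png

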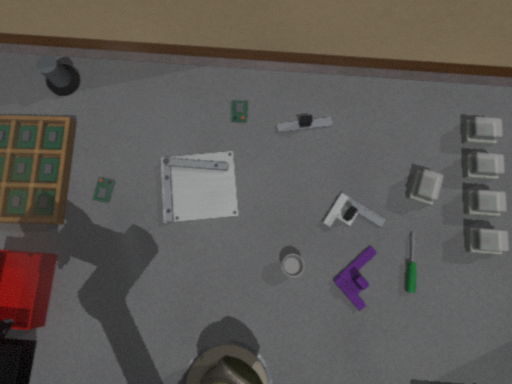

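View pics/scene0.png

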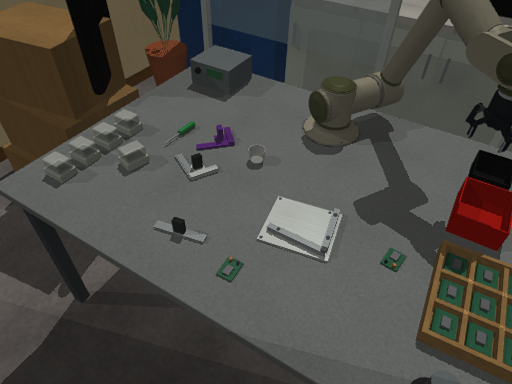

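The candidates in the top view are a white L with a black post at about (350,210), a straight bar with a post at (304,123), and a purple L at (355,278). The white L fits: it is L-shaped, with one leg thick and one thin, and not purple. The jig is at about (200,187). I'll confirm in enlarged crops.

```bash
cat > h.py <<'E'
from rig import env, optics
import cv2, numpy as np
def crop(im,x0,y0,w,h,k,name,step=10):
    c=cv2.resize(im[y0:y0+h,x0:x0+w,::-1],None,fx=k,fy=k,interpolation=cv2.INTER_CUBIC)
    for x in range(x0-x0%step+step,x0+w,step):
        cv2.line(c,(int((x-x0+.5)*k),0),(int((x-x0+.5)*k),8),(0,255,255),1);cv2.putText(c,str(x),(int((x-x0+.5)*k)-12,20),0,.4,(0,255,255),1)
    for y in range(y0-y0%step+step,y0+h,step):
        cv2.line(c,(0,int((y-y0+.5)*k)),(8,int((y-y0+.5)*k)),(0,255,255),1);cv2.putText(c,str(y),(10,int((y-y0+.5)*k)+4),0,.4,(0,255,255),1)
    cv2.imwrite("pics/"+name,c)
def world(name,px,z):
    c=optics.calibration(name);T=c["T"];f=192/np.tan(np.radians(c["fov_y"]/2))
    px=np.atleast_2d(px).astype(float)
    d=np.c_[(px-[c["cx"],c["cy"]])/f,np.ones(len(px))]@T[:3,:3].T
    return T[:3,3]+d*((z-T[2,3])/d[:,2])[:,None]
def pix(name,P):
    c=optics.calibration(name);T=c["T"];f=192/np.tan(np.radians(c["fov_y"]/2))
    p=(np.atleast_2d(P)-T[:3,3])@T[:3,:3]
    return p[:,:2]/p[:,2:]*f+[c["cx"],c["cy"]]
E
python3 - <<'E'
from h import *
im=cv2.imread("pics/top0.png")[:,:,::-1]
crop(im,150,144,100,86,6,"jig.png"); crop(im,315,183,80,55,8,"sq.png")
E
```

```text
(no output)
```

View pics/jig.png

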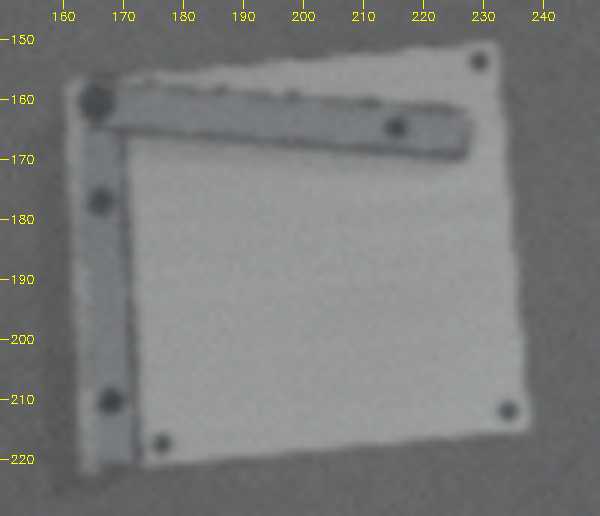

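View pics/sq.png

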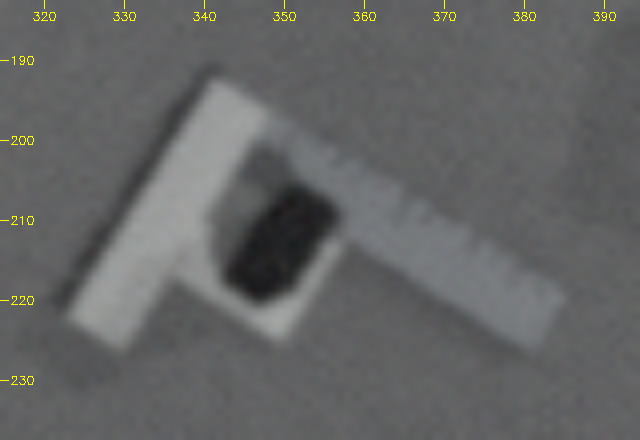

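The crop confirms the white L: the stock's outer corner is at (341,192), its far end at (323,222) and the blade end at (385,220). The jig pivot is at (166,160), the fixed fence runs down the image and the swinging fence runs right, turned inward. Next I'll fit both poses.

```bash
cat > fit.py <<'E'
from h import *
from scipy.optimize import least_squares
def fit(cam,M,px,x0):
    M=np.array(M,float)/1000;px=np.array(px,float)
    def W(p):
        c,s=np.cos(p[2]),np.sin(p[2]);return np.c_[p[0]+c*M[:,0]-s*M[:,1],p[1]+s*M[:,0]+c*M[:,1],M[:,2]]
    r=least_squares(lambda p:(pix(cam,W(p))-px).ravel(),x0,loss="soft_l1")
    return r.x,(pix(cam,W(r.x))-px).round(1)
E
python3 - <<'E'
from fit import *
J,r=fit("top",[(30,30,8),(30,-190,8),(-170,-190,8),(-170,30,8),(-170,0,26),(10,10,26)],[(160.5,157.2),(232.5,150.5),(238,215.2),(163.2,222.2),(171.7,221.2),(165.7,160.5)],[.45,.15,0])
print(J,np.degrees(J[2]),r.tolist())
S,r=fit("top",[(46,50,16),(-60,50,16),(-60,26,16),(50,-100,10),(22,-100,10)],[(341.4,191.9),(322.6,221.9),(329.7,226.2),(385.2,219.6),(380.5,226.1)],[.35,-.3,-.5])
print(S,np.degrees(S[2]),r.tolist())
c,s=np.cos(S[2]),np.sin(S[2])
for x,y,z in [(18,10,61),(18,-10,61),(-18,-10,61),(-18,10,61)]:
    print((x,y),pix("top",[[S[0]+(c*x-s*y)/1e3,S[1]+(s*x+c*y)/1e3,z/1e3]]).round(1))
E
```

```text
[0.60685649 0.22450611 0.16918285] 9.693463013515393 [[-0.2, -0.2], [-0.0, 0.0], [-0.1, 0.2], [-0.1, 0.1], [0.3, -0.7], [0.1, 0.6]]
[ 0.49865236 -0.31172857 -0.50780786] -29.095246992667803 [[-0.2, 0.0], [-0.2, -0.2], [-0.2, 0.1], [0.3, -0.7], [0.2, 0.8]]
(18, 10) [[351.6 204.5]]
(18, -10) [[357.7 208.4]]
(-18, -10) [[351.2 219. ]]
(-18, 10) [[345.  215.1]]
```

```bash
cat > to.py <<'E'
# shift in tool units from the present pose to a world target, roll units to a tool-y angle
import sys; from h import *
s=env.observe();R=s['tool_rot'];t=np.array([float(v) for v in sys.argv[1:4]])
a=np.degrees(np.arctan2(R[1,1],R[0,1]))
print("pos",s['position'].round(4),"y-ang",a.round(2),"t",round(s['time_s'],2),"q",np.round(s['q'],1),"f",s['ft_force'].round(1),"w",round(s['grip_width'],4))
print("linear units",(R.T@(t-s['position'])/.04).round(2),"roll units",round((a-float(sys.argv[4]))/5,2))
E
python3 -m jog '[{"linear":[-0.75,-0.65,0],"roll":0},{"linear":[-0.75,-0.65,0],"roll":0},{"linear":[-0.75,-0.65,0],"roll":0},{"linear":[-0.75,-0.65,0],"roll":0},{"linear":[-0.75,-0.65,0],"roll":0},{"linear":[-0.75,-0.65,0],"roll":0},{"linear":[-0.75,-0.65,0],"roll":0},{"linear":[-0.75,-0.65,0],"roll":0},{"linear":[-0.75,-0.65,0],"roll":0},{"linear":[-0.75,-0.65,0],"roll":0},{"linear":[-0.75,-0.65,0],"roll":0},{"linear":[-0.75,-0.65,0],"roll":0}]' 1 60
python3 to.py 0.4987 -0.3117 0.15 60.9
```

```text
time_s: 1.1
position: [0.4173, 0.1095, 0.2312]
tool_rot: [[-0.948, 0.317, -0.0], [0.317, 0.948, 0.0], [0.0, -0.0, -1.0]]
ft_force: [1.7, 1.7, -0.2]
grip_width: 0.0855
gripper_force: 0.0
pos [0.4173 0.1095 0.2312] y-ang 71.49 t 1.1 q [ -1.1   9.8  91.6   0.   78.6 -72.6] f [ 1.7  1.7 -0.2] w 0.0855
linear units [-5.27 -9.34  2.03] roll units 2.12
```

```bash
python3 -m jog '[{"linear":[-0.44,-0.78,0.1],"roll":0},{"linear":[-0.44,-0.78,0.1],"roll":0},{"linear":[-0.44,-0.78,0.1],"roll":0},{"linear":[-0.44,-0.78,0.1],"roll":0},{"linear":[-0.44,-0.78,0.1],"roll":0},{"linear":[-0.44,-0.78,0.1],"roll":0},{"linear":[-0.44,-0.78,0.1],"roll":0},{"linear":[-0.44,-0.78,0.1],"roll":0},{"linear":[-0.44,-0.78,0.1],"roll":0},{"linear":[-0.44,-0.78,0.1],"roll":0},{"linear":[-0.44,-0.78,0.1],"roll":0},{"linear":[-0.44,-0.76,0.1],"roll":0}]'
python3 -m jog '[{"linear":[0,0,0.2],"roll":0.7},{"linear":[0,0,0.2],"roll":0.7},{"linear":[0,0,0.2],"roll":0.72},{"linear":[0,0,0],"roll":0},{"linear":[0,0,0],"roll":0}]'
python3 to.py 0.4987 -0.3117 0.031 60.9
python3 - <<'E'
from h import *
im=optics.get_image("scene"); crop(im,150,100,120,90,6,"pre.png")
E
```

```text
time_s: 2.1
position: [0.4985, -0.3116, 0.1827]
tool_rot: [[-0.948, 0.318, -0.001], [0.318, 0.948, 0.001], [0.001, 0.0, -1.0]]
ft_force: [1.8, -0.3, 0.2]
grip_width: 0.0855
gripper_force: 0.0
time_s: 2.52
position: [0.4985, -0.3097, 0.159]
tool_rot: [[-0.875, 0.485, -0.001], [0.485, 0.875, 0.001], [0.001, 0.0, -1.0]]
ft_force: [0.2, 0.6, 0.5]
grip_width: 0.0851
gripper_force: 0.0
pos [ 0.4985 -0.3097  0.159 ] y-ang 61.01 t 2.52 q [ -43.4   28.9   75.     0.    76.2 -104.4] f [0.2 0.6 0.5] w 0.0851
linear units [-0.03 -0.04  3.2 ] roll units 0.02
```

View pics/pre.png

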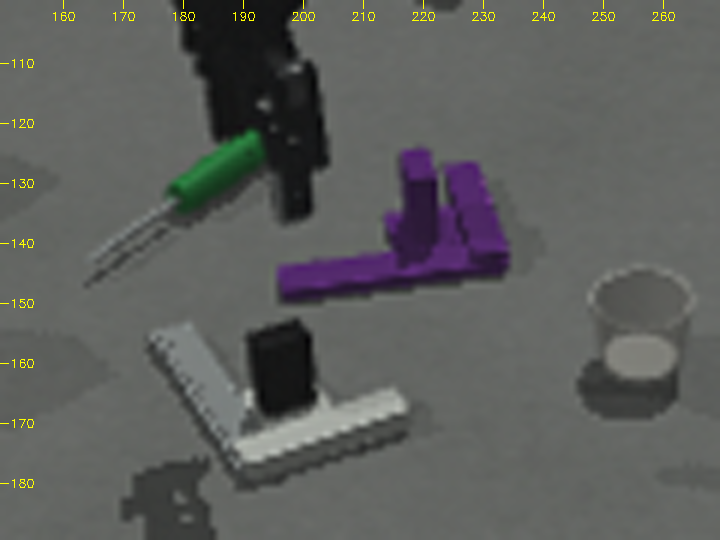

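The scene view shows the white L with its post top at about (196,155), and the two fingers above it at (198,125). I'll check the fitted pose against this second camera.

```bash
python3 - <<'E'
from h import *
S=[.49865,-.31173,-.50781];c,s=np.cos(S[2]),np.sin(S[2])
for x,y,z in [(18,10,61),(18,-10,61),(-18,-10,61),(-18,10,61),(46,50,16),(-60,50,16)]:
    print((x,y,z),pix("scene",[[S[0]+(c*x-s*y)/1e3,S[1]+(s*x+c*y)/1e3,z/1e3]]).round(1))
E
```

```text
(18, 10, 61) [[192.1 158. ]]
(18, -10, 61) [[189.9 154.9]]
(-18, -10, 61) [[199.2 151.9]]
(-18, 10, 61) [[201.5 155. ]]
(46, 50, 16) [[190.3 176.8]]
(-60, 50, 16) [[217.7 167.5]]
```

Agrees within a pixel. Descend and grip.

```bash
python3 -m jog '[{"linear":[-0.03,-0.04,0.6],"roll":0},{"linear":[0,0,0.6],"roll":0},{"linear":[0,0,0.6],"roll":0},{"linear":[0,0,0.5],"roll":0},{"linear":[0,0,0.4],"roll":0},{"linear":[0,0,0.3],"roll":0},{"linear":[0,0,0.2],"roll":0},{"linear":[0,0,0],"roll":0},{"linear":[0,0,0],"roll":0}]'
python3 -m jog '[{"linear":[0,0,0],"roll":0},{"linear":[0,0,0],"roll":0},{"linear":[0,0,0],"roll":0},{"linear":[0,0,0],"roll":0},{"linear":[0,0,0],"roll":0},{"linear":[0,0,0],"roll":0},{"linear":[0,0,0],"roll":0},{"linear":[0,0,0],"roll":0},{"linear":[0,0,0],"roll":0},{"linear":[0,0,0],"roll":0},{"linear":[0,0,0],"roll":0},{"linear":[0,0,0],"roll":0}]' -1 100
python3 to.py 0.4987 -0.3117 0.18 60.9
```

```text
time_s: 3.32
position: [0.4992, -0.3119, 0.0319]
tool_rot: [[-0.874, 0.486, 0.0], [0.486, 0.874, -0.0], [-0.001, -0.0, -1.0]]
ft_force: [-0.2, 0.6, 0.0]
grip_width: 0.0855
gripper_force: 0.0
time_s: 4.32
position: [0.499, -0.312, 0.0318]
tool_rot: [[-0.874, 0.486, 0.0], [0.486, 0.874, -0.001], [-0.001, -0.0, -1.0]]
ft_force: [-1.2, 0.3, 5.3]
grip_width: 0.0187
gripper_force: 98.7
pos [ 0.499  -0.312   0.0318] y-ang 60.91 t 4.32 q [ -43.5   37.5   83.1   -0.    59.4 -104.4] f [-1.2  0.3  5.3] w 0.0187
linear units [ 0.01  0.   -3.7 ] roll units 0.0
```

```bash
python3 -m jog '[{"linear":[0,0,-0.2],"roll":0},{"linear":[0,0,-0.4],"roll":0},{"linear":[0,0,-0.6],"roll":0},{"linear":[0,0,-0.7],"roll":0},{"linear":[0,0,-0.7],"roll":0},{"linear":[0,0,-0.4],"roll":0},{"linear":[0,0,-0.2],"roll":0},{"linear":[0,0,0],"roll":0}]'
python3 -m jog '[{"linear":[0.2,0.4,0],"roll":0},{"linear":[0.44,0.9,0],"roll":0},{"linear":[0.46,0.95,0],"roll":0},{"linear":[0.46,0.95,0],"roll":0},{"linear":[0.46,0.95,0],"roll":0},{"linear":[0.46,0.95,0],"roll":0},{"linear":[0.46,0.95,0],"roll":0},{"linear":[0.46,0.95,0],"roll":0},{"linear":[0.46,0.95,0],"roll":0},{"linear":[0.46,0.95,0],"roll":0},{"linear":[0.46,0.95,0],"roll":0},{"linear":[0.25,0.53,0],"roll":0}]'
python3 -m jog '[{"linear":[0,0,0],"roll":-0.97},{"linear":[0,0,0],"roll":-0.97},{"linear":[0,0,0],"roll":-0.97},{"linear":[0,0,0],"roll":-0.97},{"linear":[0,0,0],"roll":-0.97},{"linear":[0,0,0],"roll":-0.97},{"linear":[0,0,0],"roll":-0.97},{"linear":[0,0,0],"roll":-0.97},{"linear":[0,0,0],"roll":0},{"linear":[0,0,0],"roll":0}]'
python3 to.py 0.5234 0.1494 0.046 99.7
python3 - <<'E'
from h import *
im=optics.get_image("top"); crop(im,140,140,120,95,6,"over.png")
# working face of swing fence, first picture
p=world("top",[(169.5,165.7),(227,170.2)],.026);d=p[1]-p[0]
print(np.degrees(np.arctan2(d[1],d[0])), "square would be",9.69-90)
E
```

```text
time_s: 4.98
position: [0.4992, -0.312, 0.1607]
tool_rot: [[-0.874, 0.486, 0.002], [0.486, 0.874, -0.002], [-0.002, -0.001, -1.0]]
ft_force: [0.0, -0.4, -3.6]
grip_width: 0.0182
gripper_force: 97.7
time_s: 5.98
position: [0.5234, 0.1477, 0.1576]
tool_rot: [[-0.875, 0.484, -0.003], [0.484, 0.875, 0.001], [0.003, -0.001, -1.0]]
ft_force: [0.1, 0.4, -2.6]
grip_width: 0.0184
gripper_force: 98.3
time_s: 6.82
position: [0.5242, 0.1438, 0.158]
tool_rot: [[-0.986, -0.166, -0.003], [-0.166, 0.986, -0.0], [0.003, 0.0, -1.0]]
ft_force: [0.1, 1.2, -3.1]
grip_width: 0.0186
gripper_force: 98.5
pos [0.5242 0.1438 0.158 ] y-ang 99.56 t 6.82 q [  2.9  24.9  82.2  -0.   73.  -96.7] f [ 0.1  1.2 -3.1] w 0.0186
linear units [-0.01  0.14  2.8 ] roll units -0.03
-90.24520012720369 square would be -80.31
```

View pics/over.png

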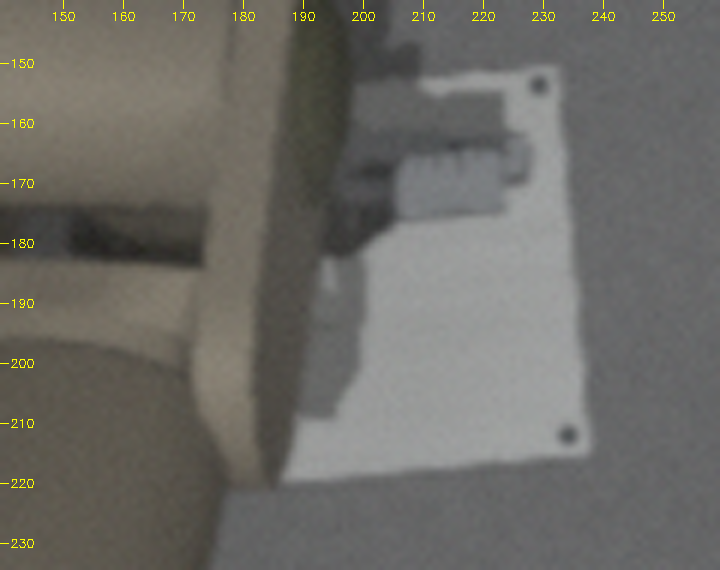

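The picture shows the arm hiding the corner; the blade tip is visible at (224,164)–(224,175), above the plate and inside the fence. I'll check the in-hand offset while still above.

```bash
python3 - <<'E'
from h import *
s=env.observe();p=s['position'];R=s['tool_rot'];a=np.arctan2(R[1,1],R[0,1])-np.pi/2
c,q=np.cos(a),np.sin(a)
for x,y,z in [(50,-100,10),(22,-100,10)]:
    print(pix("top",[[p[0]+(c*x-q*y)/1e3,p[1]+(q*x+c*y)/1e3,p[2]-.0318+z/1e3]]).round(1))
E
python3 -m jog '[{"linear":[0,0.1,0.4],"roll":-0.03},{"linear":[0,0,0.5],"roll":0},{"linear":[0,0,0.5],"roll":0},{"linear":[0,0,0.5],"roll":0},{"linear":[0,0,0.4],"roll":0},{"linear":[0,0,0.3],"roll":0},{"linear":[0,0,0.2],"roll":0},{"linear":[0,0,0],"roll":0},{"linear":[0,0,0],"roll":0}]'
python3 to.py 0.5234 0.1494 0.040 99.7
```

```text
[[222.6 163.5]]
[[223.4 173.6]]
time_s: 7.62
position: [0.5241, 0.1478, 0.0473]
tool_rot: [[-0.985, -0.17, -0.0], [-0.17, 0.985, -0.0], [0.0, 0.0, -1.0]]
ft_force: [0.8, -0.5, -2.6]
grip_width: 0.0185
gripper_force: 98.6
pos [0.5241 0.1478 0.0473] y-ang 99.81 t 7.62 q [  3.3  32.9  89.7   0.   57.4 -96.5] f [ 0.8 -0.5 -2.6] w 0.0185
linear units [0.01 0.04 0.18] roll units 0.02
```

```bash
python3 -m jog '[{"linear":[0,0.04,0.05],"roll":0},{"linear":[0,0,0.05],"roll":0},{"linear":[0,0,0.05],"roll":0},{"linear":[0,0,0.04],"roll":0},{"linear":[0,0,0],"roll":0},{"linear":[0,0,0],"roll":0}]'
python3 to.py 0.5660 0.1668 0.0398 99.69
```

```text
time_s: 8.12
position: [0.5239, 0.1494, 0.0399]
tool_rot: [[-0.985, -0.171, 0.0], [-0.171, 0.985, -0.0], [-0.0, -0.0, -1.0]]
ft_force: [-0.3, 0.1, -2.6]
grip_width: 0.0185
gripper_force: 98.7
pos [0.5239 0.1494 0.0399] y-ang 99.86 t 8.12 q [  3.5  33.6  90.1  -0.   56.3 -96.4] f [-0.3  0.1 -2.6] w 0.0185
linear units [-1.11  0.25  0.  ] roll units 0.03
```

```bash
python3 -m jog '[{"linear":[0,0,0.02],"roll":0},{"linear":[0,0,0.02],"roll":0.03},{"linear":[0,0,0],"roll":0},{"linear":[0,0,0],"roll":0}]'
python3 to.py 0.5660 0.1668 0.0398 99.69
```

```text
time_s: 8.45
position: [0.5239, 0.1494, 0.0398]
tool_rot: [[-0.986, -0.169, 0.001], [-0.169, 0.986, -0.0], [-0.001, -0.0, -1.0]]
ft_force: [-5.2, -0.2, 14.4]
grip_width: 0.0184
gripper_force: 101.3
pos [0.5239 0.1494 0.0398] y-ang 99.74 t 8.45 q [  3.5  33.6  90.1  -0.   56.2 -96.3] f [-5.2 -0.2 14.4] w 0.0184
linear units [-1.11  0.25  0.  ] roll units 0.01
```

On the plate (z 39.8 mm as predicted). Ease off and push +x in the jig.

```bash
python3 -m jog '[{"linear":[0,0,-0.02],"roll":0},{"linear":[-0.15,0,0],"roll":0},{"linear":[-0.15,0,0],"roll":0},{"linear":[-0.15,0,0],"roll":0},{"linear":[-0.15,0,0],"roll":0},{"linear":[-0.1,0,0],"roll":0},{"linear":[-0.1,0,0],"roll":0},{"linear":[-0.1,0,0],"roll":0},{"linear":[0,0,0],"roll":0},{"linear":[0,0,0],"roll":0}]'
python3 to.py 0.5660 0.1668 0.0398 99.69
```

```text
time_s: 9.28
position: [0.5582, 0.1554, 0.0398]
tool_rot: [[-0.986, -0.168, -0.002], [-0.168, 0.986, -0.0], [0.002, 0.0, -1.0]]
ft_force: [-9.7, -1.9, 11.6]
grip_width: 0.0185
gripper_force: 100.7
pos [0.5582 0.1554 0.0398] y-ang 99.68 t 9.28 q [  3.9  36.2  84.1  -0.   59.8 -95.8] f [-9.7 -1.9 11.6] w 0.0185
linear units [-0.24  0.25  0.  ] roll units -0.0
```

```bash
python3 -m jog '[{"linear":[0,0.05,-0.01],"roll":0},{"linear":[0,0.05,0],"roll":0},{"linear":[0,0.05,0],"roll":0},{"linear":[0,0.05,0],"roll":0},{"linear":[0,0,0],"roll":0},{"linear":[0,0,0],"roll":0}]'
python3 to.py 0.5660 0.1668 0.0398 99.69
python3 -m jog '[{"linear":[-0.08,0,0],"roll":0},{"linear":[-0.08,0,0],"roll":0},{"linear":[0,0.03,0],"roll":0},{"linear":[0,0.02,0],"roll":0},{"linear":[0,0,0],"roll":0},{"linear":[0,0,0],"roll":0}]'
python3 to.py 0.5660 0.1668 0.0398 99.69
```

```text
time_s: 9.78
position: [0.5582, 0.1628, 0.0398]
tool_rot: [[-0.986, -0.168, 0.001], [-0.168, 0.986, -0.001], [-0.0, -0.001, -1.0]]
ft_force: [-2.4, -5.0, 5.0]
grip_width: 0.0184
gripper_force: 99.8
pos [0.5582 0.1628 0.0398] y-ang 99.67 t 9.78 q [  4.6  36.3  83.9  -0.   59.8 -95. ] f [-2.4 -5.   5. ] w 0.0184
linear units [-0.21  0.07  0.  ] roll units -0.0
time_s: 10.28
position: [0.5635, 0.1655, 0.0399]
tool_rot: [[-0.986, -0.168, -0.001], [-0.168, 0.986, -0.001], [0.001, -0.001, -1.0]]
ft_force: [-5.5, -7.1, 8.1]
grip_width: 0.0186
gripper_force: 100.2
pos [0.5635 0.1655 0.0399] y-ang 99.68 t 10.28 q [  4.9  36.8  82.8  -0.1  60.5 -94.8] f [-5.5 -7.1  8.1] w 0.0186
linear units [-0.07  0.02  0.  ] roll units -0.0
```

```bash
for i in 1 2 3; do python3 -m jog '[{"linear":[0,0.025,0],"roll":0},{"linear":[0,0,0],"roll":0},{"linear":[0,0,0],"roll":0}]' | grep -E "posi|ft_f"; done; python3 to.py 0.5660 0.1668 0.0398 99.69
```

```text
position: [0.5636, 0.1665, 0.0399]
ft_force: [-5.2, -8.4, 6.7]
position: [0.5637, 0.1674, 0.0398]
ft_force: [-3.2, -7.8, 6.3]
position: [0.5638, 0.1677, 0.0399]
ft_force: [-2.9, -11.6, 6.0]
pos [0.5638 0.1677 0.0399] y-ang 99.7 t 11.03 q [  5.1  36.8  82.7  -0.2  60.4 -94.5] f [ -2.9 -11.6   6. ] w 0.0188
linear units [-0.05 -0.03  0.  ] roll units 0.0
```

```bash
for i in 1 2 3 4; do python3 -m jog '[{"linear":[-0.025,0,0],"roll":0},{"linear":[0,0,0],"roll":0},{"linear":[0,0,0],"roll":0}]' | grep -E "posi|ft_f"; done; python3 to.py 0.5660 0.1668 0.0398 99.69
```

```text
position: [0.564, 0.1678, 0.0399]
ft_force: [-5.8, -12.8, 9.2]
position: [0.5641, 0.1678, 0.04]
ft_force: [-9.5, -13.4, 12.0]
position: [0.5643, 0.1679, 0.0401]
ft_force: [-13.6, -15.0, 14.9]
position: [0.5646, 0.1679, 0.0401]
ft_force: [-16.3, -14.5, 18.3]
pos [0.5646 0.1679 0.0401] y-ang 99.73 t 12.03 q [  5.1  37.   82.2  -0.2  61.2 -94.5] f [-16.3 -14.5  18.3] w 0.0188
linear units [-0.03 -0.03  0.01] roll units 0.01
```

Motion in x has nearly stopped, but friction could explain that. Relieve the downward and y forces, then probe x again.

```bash
python3 -m jog '[{"linear":[0,-0.03,-0.04],"roll":0},{"linear":[0,0,0],"roll":0},{"linear":[0,0,0],"roll":0}]' | grep -E "posi|ft_f"; for i in 1 2 3; do python3 -m jog '[{"linear":[-0.025,0,0],"roll":0},{"linear":[0,0,0],"roll":0},{"linear":[0,0,0],"roll":0}]' | grep -E "posi|ft_f"; done; python3 to.py 0.5660 0.1668 0.0398 99.69; python3 - <<'E'
from h import *
print(env.observe()['wrist_torque'])
im=optics.get_image("scene"); crop(im,250,185,100,75,8,"in.png")
E
```

```text
position: [0.5664, 0.1682, 0.0403]
ft_force: [-2.7, -4.5, -0.9]
position: [0.5672, 0.1683, 0.0402]
ft_force: [-5.2, -5.1, 0.0]
position: [0.5677, 0.1684, 0.0402]
ft_force: [-6.7, -5.9, 2.6]
position: [0.5678, 0.1684, 0.0403]
ft_force: [-11.2, -8.0, 4.6]
pos [0.5678 0.1684 0.0403] y-ang 99.73 t 13.03 q [  5.1  37.3  81.7  -0.1  61.5 -94.6] f [-11.2  -8.    4.6] w 0.0187
linear units [ 0.05 -0.03  0.01] roll units 0.01
[-1.15183549e+00  1.79309534e+00  1.18875555e-03]
```

View pics/in.png

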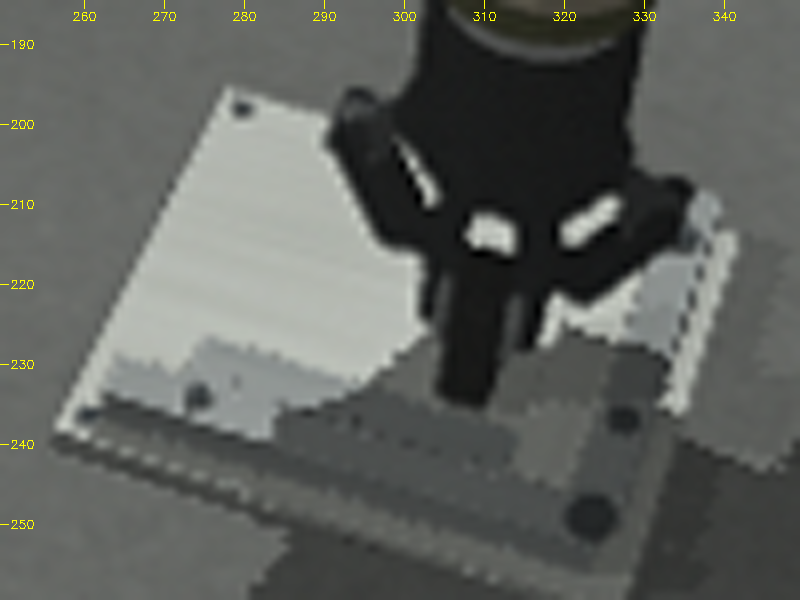

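```bash
p(){ grep -E "posi|ft_f"|tr '\n' ' '; echo; }
python3 -m jog '[{"linear":[0,-0.03,-0.02],"roll":0},{"linear":[0,0,0],"roll":0},{"linear":[0,0,0],"roll":0}]' | p
for i in 1 2; do python3 -m jog '[{"linear":[-0.03,0,0],"roll":0},{"linear":[0,0,0],"roll":0},{"linear":[0,0,0],"roll":0}]' | p; done
python3 -m jog '[{"linear":[0.04,0,0],"roll":0},{"linear":[0,0,0],"roll":0},{"linear":[0,0,0],"roll":0}]' | p
for i in 1 2 3; do python3 -m jog '[{"linear":[0,0.03,0],"roll":0},{"linear":[0,0,0],"roll":0},{"linear":[0,0,0],"roll":0}]' | p; done
python3 to.py 0.5660 0.1668 0.0398 99.69
```

```text
position: [0.568, 0.1681, 0.0405] ft_force: [-8.5, -1.4, -0.1] 
position: [0.5684, 0.168, 0.0406] ft_force: [-12.9, -3.7, 3.4] 
position: [0.5687, 0.1679, 0.0407] ft_force: [-16.3, -5.8, 7.4] 
position: [0.5683, 0.168, 0.0406] ft_force: [-10.5, -4.2, 1.6] 
position: [0.5682, 0.1684, 0.0405] ft_force: [-11.5, -7.8, 1.4] 
position: [0.5682, 0.1686, 0.0406] ft_force: [-11.3, -12.8, 2.7] 
position: [0.5681, 0.1687, 0.0408] ft_force: [-10.7, -19.7, 4.3] 
pos [0.5681 0.1687 0.0408] y-ang 99.75 t 14.83 q [  5.2  37.3  81.5  -0.4  61.7 -94.3] f [-10.7 -19.7   4.3] w 0.0185
linear units [ 0.06 -0.04  0.02] roll units 0.01
```

Both stops are hard: the force rises steeply and falls elastically with no slip. Now ease y a little, press flat with a light downward push, and look.

```bash
p(){ grep -E "posi|ft_f"|tr '\n' ' '; echo; }
python3 -m jog '[{"linear":[0,-0.025,0.02],"roll":0},{"linear":[0,0,0],"roll":0},{"linear":[0,0,0],"roll":0}]' | p
python3 -m jog '[{"linear":[0,0,0.02],"roll":0},{"linear":[0,0,0],"roll":0},{"linear":[0,0,0],"roll":0},{"linear":[0,0,0],"roll":0}]' | p
python3 - <<'E'
from h import *
s=env.observe();print(s['wrist_torque'].round(2),s['tool_rot'].round(4).tolist(),s['time_s'])
a=optics.get_image("scene");b=optics.get_image("top")
J=[.60686,.22451,.16918];c,q=np.cos(J[2]),np.sin(J[2])
j=lambda P:[[J[0]+(c*x-q*y)/1e3,J[1]+(q*x+c*y)/1e3,z/1e3] for x,y,z in P]
th=lambda t,P:[(10+np.cos(t)*x+np.sin(t)*y,10-np.sin(t)*x+np.cos(t)*y,z) for x,y,z in P]
F=[(-10,-185,26),(10,-185,26),(10,-20,26)]
for t in(0,.02,.04): print(t,pix("scene",j(th(t,F))).round(1).tolist(),pix("top",j(th(t,F))).round(1).tolist())
print("plate",pix("scene",j([(30,-190,8),(-170,-190,8),(30,30,8)])).round(1).tolist())
crop(a,245,195,100,65,8,"fin.png"); crop(b,180,140,70,55,10,"fintop.png")
E
```

```text
position: [0.5682, 0.1685, 0.0405] ft_force: [-12.4, -14.5, 8.0] 
position: [0.5681, 0.1685, 0.0403] ft_force: [-16.2, -16.9, 13.9] 
[-2.51  2.53  0.12] [[-0.9855, -0.1694, -0.0078], [-0.1694, 0.9855, -0.0048], [0.0085, -0.0034, -1.0]] 15.4167
0 [[264.2, 228.2], [261.8, 232.9], [315.2, 249.8]] [[227.9, 158.7], [227.4, 152.3], [172.3, 157.3]]
0.02 [[264.7, 227.4], [262.2, 232.0], [315.2, 249.7]] [[227.9, 159.9], [227.5, 153.5], [172.4, 157.4]]
0.04 [[265.2, 226.5], [262.6, 231.1], [315.2, 249.6]] [[227.9, 161.1], [227.6, 154.7], [172.5, 157.5]]
plate [[255.8, 237.6], [277.6, 195.0], [327.0, 260.6]]
```

View pics/fin.png

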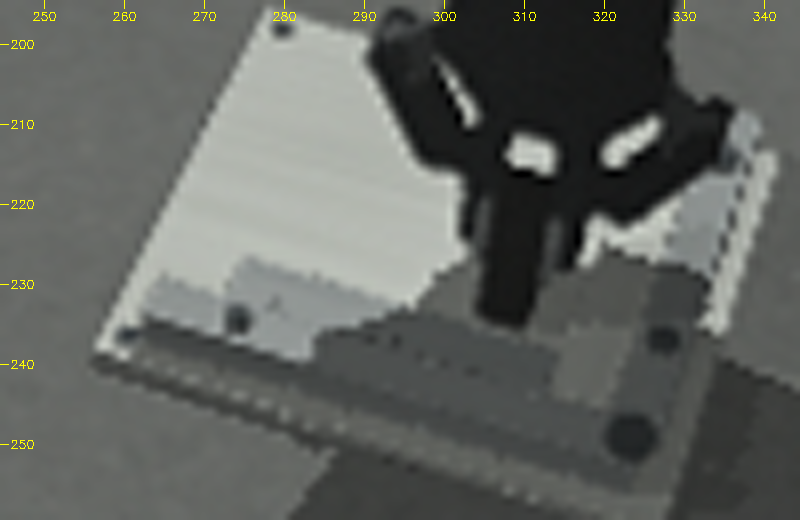

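View pics/fintop.png

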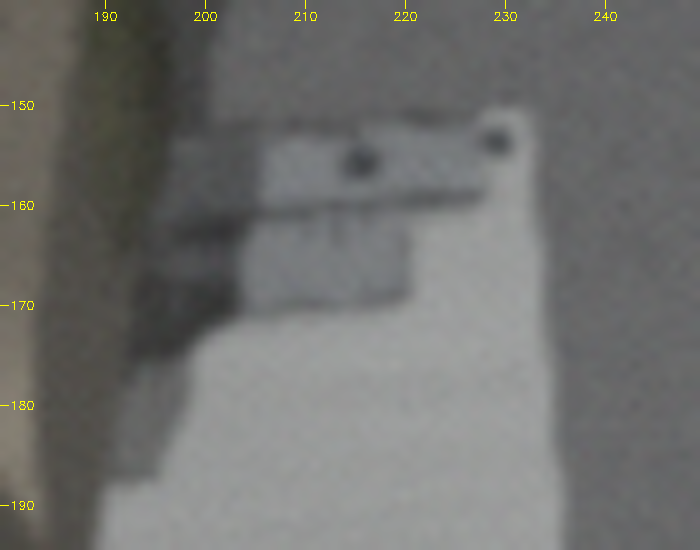

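The swing fence's free-end corner is at (227.5,158.5) in the top view, against (227.9,158.7) predicted for square, and the blade lies along it. Next I'll check that the yaw is flush with small roll probes, easing x slightly.

```bash
cat > st.py <<'E'
from h import *
s=env.observe();R=s['tool_rot'];c,q=np.cos(.16918),np.sin(.16918);J=np.array([[c,q],[-q,c]])
print(round(s['time_s'],2),"jig xy",(J@(s['position'][:2]-[.60686,.22451])*1e3).round(2),"z",s['position'][2].round(4),"yaw",np.degrees(np.arctan2(-R[0,1],R[1,1])).round(2),"F",(J@s['ft_force'][:2]).round(1),s['ft_force'][2].round(1),"Tz",s['wrist_torque'][2].round(2))
E
w='{"linear":[0,0,0],"roll":0}'
python3 -m jog '[{"linear":[0.03,0,0],"roll":0},{"linear":[0,0,0],"roll":0},{"linear":[0,0,0],"roll":0},{"linear":[0,0,0],"roll":0}]' >/dev/null; python3 st.py
python3 -m jog '[{"linear":[0,0,0],"roll":0.1},{"linear":[0,0,0],"roll":0},{"linear":[0,0,0],"roll":0}]' >/dev/null; python3 st.py
python3 -m jog '[{"linear":[0,0,0],"roll":0.1},{"linear":[0,0,0],"roll":0},{"linear":[0,0,0],"roll":0}]' >/dev/null; python3 st.py
python3 -m jog '[{"linear":[0,0,0],"roll":-0.2},{"linear":[0,0,0],"roll":0},{"linear":[0,0,0],"roll":0}]' >/dev/null; python3 st.py
python3 -m jog '[{"linear":[0,0,0],"roll":-0.1},{"linear":[0,0,0],"roll":0},{"linear":[0,0,0],"roll":0}]' >/dev/null; python3 st.py
python3 -m jog '[{"linear":[0,0,0],"roll":-0.1},{"linear":[0,0,0],"roll":0},{"linear":[0,0,0],"roll":0}]' >/dev/null; python3 st.py
```

```text
15.85 jig xy [-47.82 -48.68] z 0.0402 yaw 9.74 F [-12.5 -12.2] 10.9 Tz 0.09
16.1 jig xy [-47.85 -48.65] z 0.0402 yaw 9.3 F [-14.  -12.1] 10.5 Tz 0.57
16.35 jig xy [-47.88 -48.67] z 0.0402 yaw 8.87 F [-12.5 -11.6] 10.6 Tz 1.18
16.6 jig xy [-47.83 -48.65] z 0.0402 yaw 9.74 F [-12.7 -11.8] 9.5 Tz 0.07
16.85 jig xy [-47.67 -48.79] z 0.0402 yaw 10.19 F [-12.4 -12.5] 9.2 Tz -0.2
17.1 jig xy [-47.34 -49.03] z 0.0402 yaw 10.67 F [-10.1 -14.2] 8.6 Tz -0.46
```

Flush: clockwise rolls only raise the torque, with no motion. Counter-clockwise ones start to pivot the square about its corner. Return with a slight clockwise bias, settle and verify it holds.

```bash
python3 -m jog '[{"linear":[0,0,0],"roll":0.2},{"linear":[0,0,0],"roll":0.05},{"linear":[0,0,0],"roll":0},{"linear":[0,0,0],"roll":0},{"linear":[0,0,0],"roll":0}]' >/dev/null; python3 st.py
python3 -m jog '[{"linear":[0,0,0],"roll":0},{"linear":[0,0,0],"roll":0},{"linear":[0,0,0],"roll":0},{"linear":[0,0,0],"roll":0},{"linear":[0,0,0],"roll":0},{"linear":[0,0,0],"roll":0},{"linear":[0,0,0],"roll":0},{"linear":[0,0,0],"roll":0},{"linear":[0,0,0],"roll":0},{"linear":[0,0,0],"roll":0},{"linear":[0,0,0],"roll":0},{"linear":[0,0,0],"roll":0}]' | grep grip; python3 st.py
```

```text
17.52 jig xy [-47.82 -48.67] z 0.0402 yaw 9.52 F [-12.2 -11.6] 9.7 Tz 0.34
grip_width: 0.0183
gripper_force: 100.7
18.52 jig xy [-47.83 -48.69] z 0.0402 yaw 9.52 F [-12.8 -12. ] 10.0 Tz 0.31
```

Steady for a full second: about 12 N into each fence, flush and gripped at 100 N. Handing in.

```bash
python3 -c "
from rig import env
print(env.close_job())"
```

```text
the job is handed in; nothing more can be done
None
```

I handed the job in at 18.5 s with the square flat on the jig plate, still gripped at 100 N and pressed into the corner at about 12 N per fence. The swinging fence measured square to within about half a degree; the judge's verdict was not shown.

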